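Stack the spacer and washer on a centrifuge spindle

TASK

The clinic's bench centrifuge is being serviced and its bare spindle stands upright on a grey foot, bearing already in place. Slip the thick brass spacer over the spindle so that it sits flat on the bearing, then the thin blue washer over the spindle so that it lies flat on the spacer, and let go. Leave the red retaining nut lying where it is; it goes on later.

Things in the scene. Friction and masses are not known exactly. Their poses are not given: they have to be found in the camera images.
- spindle_seat (a point): Point on the upright spindle's axis at the top face of its bearing, 46 mm above the table; z up. Fixed, cannot move. The dark steel spindle is 18 mm in diameter, rises 56 mm above this point, and its topmost 18 mm taper to a blunt nose of 6 mm diameter that guides rings on. The shiny steel bearing below the point is 60 mm in diameter and 14 mm high, over an aluminium collar 84 mm in diameter (14 mm high) and a square grey foot 120 x 120 x 18 mm.
- spacer_mid (a point): Centre (half-way up, on the axis) of the brass-coloured spacer: a plain ring, outside diameter 50 mm, bore 28 mm, 24 mm high, about 0.27 kg, lying flat and loose on the table; z is its axis. The bore is 10 mm wider than the spindle. A black ring of the same size is not part of the job.
- washer_mid (a point): Centre (half-way up, on the axis) of the blue plastic washer: a plain ring, outside diameter 50 mm, bore 28 mm, 12 mm thick, about 0.025 kg, lying flat and loose on the table; z is its axis. A white ring of the same size is not part of the job.
- nut_mid (a point): Centre of the red plastic retaining nut with a ribbed rim, 42 mm in diameter, 14 mm high, lying loose on the table beyond the spindle. It must stay where it lies.

How it is judged:
By the outcome, as a careful person would: the job done as asked, in the order asked, and still so for the second after the job is handed in, with the robot touching nothing.
It also fails if it takes over 56 s, if anything falls off the work surface, if the arm or the gripper's body presses on something with over 40 N, if the wrist force passes 120 N, or if a joint passes its speed limit or range.

ROBOT

A 6-joint arm with a two-finger parallel gripper is mounted at the origin on the work surface. World frame = base frame: x ahead of the robot, y to its left, z up, the work surface at z = 0. Lengths are in m, angles in rad, forces in N, time in s.
With the tool pointing down it reaches from about 0.225 to 0.875 m from the base axis. Payload 3.4 kg.
Tool frame: the origin (TCP) lies at the very end of the fingers, on their centre line; the grasp point (between the pads) lies 19 mm behind it; z points along the fingers, y is the direction in which the jaws open and shut (so a half turn about z gives the same grasp; the last joint's range is limited). The gripper opens to 85 mm and grips with 20 to 120 N. Pads are 22 mm wide; open, the fingers measure 114 mm over their backs; the gripper's body (76 mm by 85 mm) begins 54 mm behind the grasp point. The pads swing forward as they close: fully open they stand 13 mm farther back than shut.
Start: joints at [-1.456, 0.276, 1.505, -0, 1.361, -0.121], TCP at [0.134, -0.559, 0.231] pointing down, gripper open.
Joint ranges: [-2.89, 2.89], [-0.75, 2.08], [0.22, 2.7], [-1.18, 4.32], [0.11, 2.71], [-2.7, 2.7]. Speed limits (rad/s): [2.57, 2.57, 3.14, 3.14, 3.14, 3.14].

INTERFACE

Orientations are given as a unit quaternion [w, x, y, z].
In Python, from rig import get_state, get_image, camera_model, sign_off gives the robot as it stands. The module is installed in compiled form; this text tells all that it offers.
- The arm moves only by the tool drive_tool, never from a script. Its argument "motion" is text: rows parted by semicolons, each of 7 numbers parted by spaces: the turn, a rotation vector about the tool's x, y, z in degrees, then the shift along the tool's x, y, z in m, then the opening in per cent of the stroke, from 0 (shut) to 100 (fully open). In form: wx wy wz tx ty tz hand; .... A call has 1 to 12 rows; each row shifts and turns the pose as measured when the row begins, along the tool's axes as they then stand; what a row does not reach is not made up. A row lasts 1/8 s, in which the tool goes at most 62.5 mm and 10.7 degrees, less where a joint would pass 70% of its speed; a pose out of reach is approached as far as the arm can. A call is refused whole if a number of a shift passes 0.0625 or a number of a turn 10.7, either way. A call with a gripper value outside its range is refused whole. The fingers move at their own pace and stop on an object; "newtons" is the grip in N (left out, the last holds). Time passes only in rows, so rows that do not move let the fingers close. It gives the time, the measured TCP pose, the force and the opening at its end, in the units of the state.
- get_state(): the state, without advancing time (a new reading comes with each control period).
- get_image(name): name is "side" or "top"; returns (picture, depth): 384x512x3 uint8, red, green, blue; 384x512 float32, m along the optical axis (not along the pixel's ray), 0 where there is no reading.
- camera_model(name): a dict with "camera_matrix" (3x3 intrinsics, pixels), "D" ([k1, k2, p1, p2, k3] as OpenCV has them; the pictures are not rectified), "cam_to_world" (4x4, takes a point from camera to world coordinates). Camera axes: x right, y up, looking along -z (the intrinsics and any distortion apply to the point x, -y, -z); pixel columns grow to the right and rows downward; lengths in m; the calibration is good to about 2 mm. A picture is of the moment at which its call begins. camera_model takes no time and is no camera call.
- sign_off(): hands the job in, once; it reports no verdict.
The state is a dict: "clock": time; "qpos": joint angles; "qd": joint speeds; "effort": joint torques, N m; "position": TCP position; "ee_rot": TCP orientation; "contact_force": force on the tool from outside, world axes, zero at the start; "moment": the same for the moment, N m; "width": finger opening in m.
Only numpy, scipy, OpenCV 4.12 (cv2) and the standard library are available. Lean on these libraries where they do the work, as an engineer would, in place of code of your own. Each camera call takes 0.05 s, during which the arm holds its last target.

## Working session

There is one attempt and no reset: what is moved stays moved. The work goes in short steps, Python scripts to look and compute and a tool call to move; the robot and the scene stay as the last step left them, time stands still between calls to the robot, and variables do not carry over. Pictures are saved under pics/ and viewed, and the job is handed in when it is done.

Besides the shell and the picture viewer there is one more tool, called after "Emit:" by a JSON object that holds its "name" and its "arguments". drive_tool: Moves the arm, as the interface text tells. Its arguments: {"type":"object","properties":{"motion":{"type":"string"},"newtons":{"type":"number"}},"required":["motion"]}

```bash
mkdir -p pics; cat > h.py <<'E'
import numpy as np, cv2
from rig import *
def snap(n,f):
    im,d=get_image(n); cv2.imwrite(f'pics/{f}.png',im[:,:,::-1]); np.savez(f'pics/{f}.npz',im=im,d=d); return im,d
def crop(f,u0,v0,u1,v1,s,o):
    im=cv2.imread(f'pics/{f}.png')[v0:v1,u0:u1]; cv2.imwrite(f'pics/{o}.png',cv2.resize(im,None,fx=s,fy=s,interpolation=cv2.INTER_CUBIC))
def ray(n,u,v):
    m=camera_model(n);K=np.array(m['camera_matrix'],float);T=np.array(m['cam_to_world'],float)
    p=cv2.undistortPoints(np.array([[[u,v]]],float),K,np.array(m['D'],float))[0,0]
    d=np.array([p[0],-p[1],-1.0]); return T[:3,3],T[:3,:3]@d
def atz(n,u,v,z):
    o,d=ray(n,u,v); return o+d*(z-o[2])/d[2]
def dep(n,u,v,D):
    o,d=ray(n,u,v); return o+d*D
def tri(a,b):
    o1,d1=ray(*a);o2,d2=ray(*b)
    s=np.linalg.lstsq(np.c_[d1,-d2],o2-o1,rcond=None)[0]
    p,q=o1+s[0]*d1,o2+s[1]*d2; return (p+q)/2,np.linalg.norm(p-q)
def proj(n,P):
    m=camera_model(n);K=np.array(m['camera_matrix'],float);T=np.array(m['cam_to_world'],float)
    c=(np.atleast_2d(P)-T[:3,3])@T[:3,:3]; c=c*[1,-1,-1]
    return cv2.projectPoints(c.reshape(-1,1,3),np.zeros(3),np.zeros(3),K,np.array(m['D'],float))[0][:,0]
E
python3 - <<'E'
from h import *
for n in('side','top'):
    snap(n,n+'0'); m=camera_model(n); print(n,m)
print(get_state())
E
```

```text
side {'camera_matrix': array([[392.03832048,   0.        , 256.25516764],
       [  0.        , 392.03832048, 196.6832393 ],
       [  0.        ,   0.        ,   1.        ]]), 'D': array([-0.01472949,  0.        ,  0.        ,  0.        ,  0.        ]), 'cam_to_world': array([[ 0.97059892,  0.17634802, -0.16382649,  0.44908803],
       [-0.24003852,  0.65861341, -0.71316891, -0.62302068],
       [-0.0178676 ,  0.73152564,  0.68157978,  0.64923752],
       [ 0.        ,  0.        ,  0.        ,  1.        ]])}
top {'camera_matrix': array([[360.27088805,   0.        , 252.33666015],
       [  0.        , 360.27088805, 196.41420304],
       [  0.        ,   0.        ,   1.        ]]), 'D': array([-0.05183484,  0.        ,  0.        ,  0.        ,  0.        ]), 'cam_to_world': array([[ 0.06778549,  0.97142768, -0.22744974,  0.43571547],
       [-0.99768053,  0.06742045, -0.00938306, -0.00683748],
       [ 0.0062198 ,  0.22755821,  0.97374461,  0.76303853],
       [ 0.        ,  0.        ,  0.        ,  1.        ]])}
{'clock': 0.1, 'qpos': array([-1.45599883e+00,  2.76492861e-01,  1.50602000e+00,  1.02192791e-05,
        1.36072496e+00, -1.20984999e-01]), 'qd': array([-0.0001155 , -0.00157935, -0.0030313 , -0.00074001, -0.00080077,
        0.00183076]), 'effort': array([ 1.15480601e-03, -4.17701232e+01, -2.46405083e+01, -2.63591046e-04,
        5.76964550e-03, -2.75922943e-06]), 'position': array([ 0.1342725 , -0.55859954,  0.23054304]), 'ee_rot': array([-8.22564646e-04,  9.93058662e-01,  1.17617251e-01,  7.54127525e-06]), 'contact_force': array([ 0.63602469,  0.54067749, -0.16203546]), 'moment': array([-0.00306898,  0.0209666 ,  0.02831838]), 'width': 0.08521447193345506}
```

View pics/side0.png

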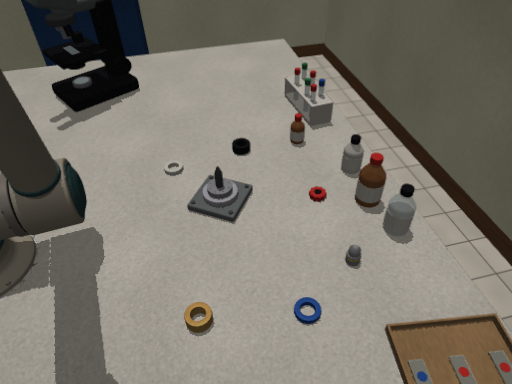

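View pics/top0.png

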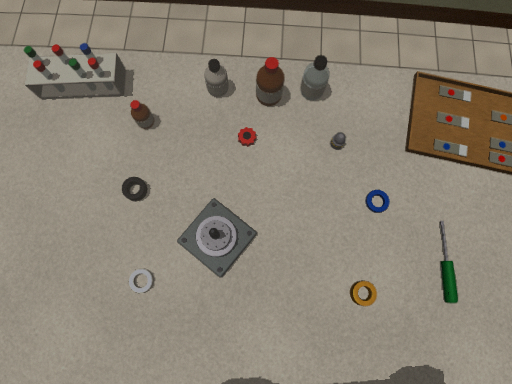

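Side view: brass ring at about (199,317), blue ring (308,310), spindle nose (219,170). Top view: brass (364,293), blue (377,201), spindle nose (214,233), nut (247,136). Next I'll enlarge crops of these.

```bash
python3 - <<'E'
from h import *
def C(f,u,v,r):
    im=cv2.imread(f'pics/{f}.png')[v-r:v+r,u-r:u+r]; im=cv2.resize(im,(380,280*380//380 if 0 else 380),interpolation=cv2.INTER_CUBIC)
    s=380/(2*r)
    for k in range(0,2*r,5):
        L=12 if (u-r+k)%10==0 else 5
        x=int((k+.5)*s); 
        cv2.line(im,(x,0),(x,L if (u-r+k)%10==0 else 5),(0,0,255),1)
        if (u-r+k)%10==0: cv2.putText(im,str(u-r+k),(x,22),0,.35,(0,0,255),1)
        if (v-r+k)%10==0: cv2.putText(im,str(v-r+k),(12,x+4),0,.35,(0,0,255),1)
        cv2.line(im,(0,x),(8,x),(0,0,255),1)
    return im
cv2.imwrite('pics/c1.png',np.hstack([C('side0',200,315,20),C('top0',365,295,20)]))
cv2.imwrite('pics/c2.png',np.hstack([C('side0',310,310,20),C('top0',375,200,20)]))
cv2.imwrite('pics/c3.png',np.hstack([C('side0',220,190,40),C('top0',215,235,40)]))
E
```

```text
(no output)
```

View pics/c1.png

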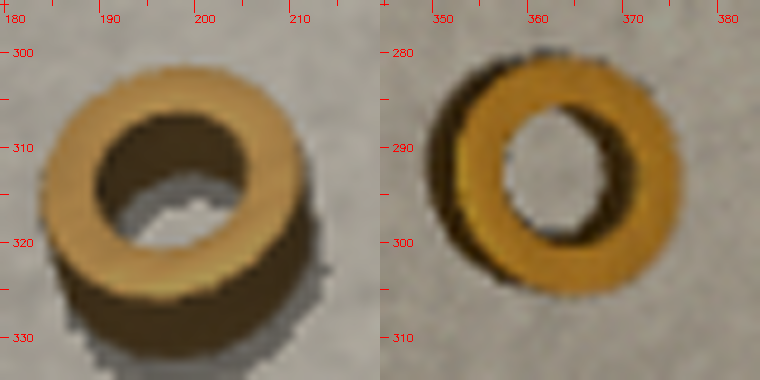

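View pics/c2.png

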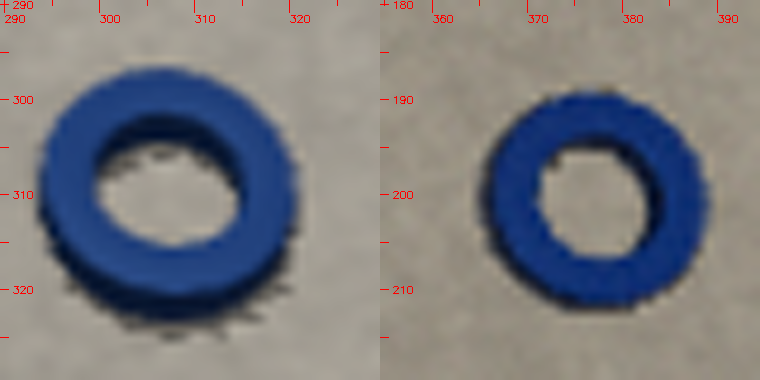

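View pics/c3.png

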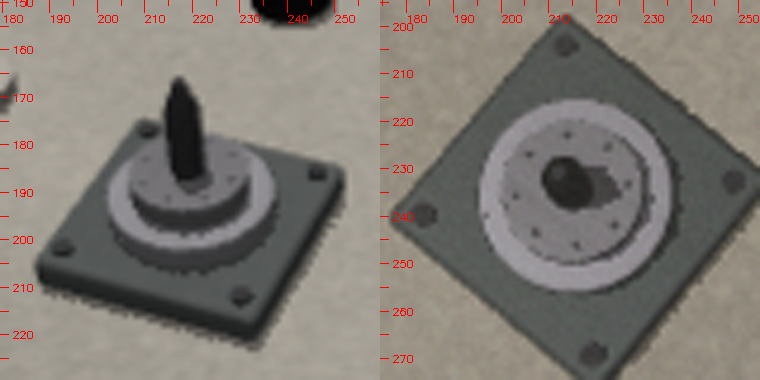

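```bash
python3 - <<'E'
from h import *
np.set_printoptions(precision=4,suppress=True)
z={n:np.load(f'pics/{n}0.npz') for n in('side','top')}
print('brass',tri(('side',197,313.7),('top',364.4,293)))
print('blue',tri(('side',306.7,308.5),('top',377.3,200.5)))
print('bearing',tri(('side',218,184.5),('top',213,234.5)))
# depth clouds around objects, in world
for n in('side','top'):
    im,d=z[n]['im'],z[n]['d']; m=camera_model(n)
    K=np.array(m['camera_matrix']);T=np.array(m['cam_to_world'])
    uu,vv=np.meshgrid(np.arange(512.),np.arange(384.))
    p=cv2.undistortPoints(np.stack([uu.ravel(),vv.ravel()],1)[:,None],K,np.array(m['D']))[:,0]
    D=d.ravel()[:,None]; X=(np.c_[p[:,0],-p[:,1],-np.ones(len(p))]*D)@T[:3,:3].T+T[:3,3]
    X=X.reshape(384,512,3)
    np.save(f'pics/X{n}.npy',X)
    hsv=cv2.cvtColor(im,cv2.COLOR_RGB2HSV)
    for nm,(h0,h1) in dict(brass=(10,25),blue=(105,125)).items():
        c={'brass':{'side':(199,317),'top':(364,293)},'blue':{'side':(308,310),'top':(377,201)}}[nm][n]
        M=(hsv[...,0]>=h0)&(hsv[...,0]<=h1)&(hsv[...,1]>110)&(np.hypot(uu-c[0],vv-c[1])<25)
        P=X[M]; print(n,nm,M.sum(),np.percentile(P[:,2],[10,50,90]))
        zt=np.percentile(P[:,2],80);Q=P[abs(P[:,2]-zt)<.004]
        (cx,cy),r=cv2.minEnclosingCircle(Q[:,:2].astype(np.float32)); print('  circ',cx,cy,r,'mean',Q.mean(0))
    tab=X[(d>0)&(X[...,0]>.25)&(X[...,0]<.6)&(abs(X[...,1])<.3)][:,2]; print('table',np.median(tab))
    c={'side':(218,190),'top':(215,235)}[n]
    M=(np.hypot(uu-c[0],vv-c[1])<45)&(d>0)
    P=X[M]
    for lo,hi in((.014,.022),(.028,.036),(.042,.050),(.055,.08),(.085,.106)):
        Q=P[(P[:,2]>lo)&(P[:,2]<hi)]
        if len(Q)>3:
            (cx,cy),r=cv2.minEnclosingCircle(Q[:,:2].astype(np.float32));print('lvl',lo,len(Q),cx,cy,r,Q.mean(0))
E
```

```text
brass (array([ 0.4249, -0.2375,  0.023 ]), np.float64(0.00157606073339788))
blue (array([ 0.6205, -0.2693,  0.0102]), np.float64(0.0013495684351005866))
bearing (array([0.5188, 0.0732, 0.0451]), np.float64(0.002325479101831077))
side brass 587 [0.0085 0.0223 0.0242]
  circ 0.42545652389526367 -0.23840774595737457 0.024893565103411674 mean [ 0.4248 -0.2396  0.023 ]
side blue 422 [0.0056 0.0108 0.0124]
  circ 0.620881974697113 -0.27066072821617126 0.02471688762307167 mean [ 0.62   -0.2715  0.011 ]
table -0.00032929455845298605
lvl 0.014 939 0.5554656386375427 0.11807912588119507 0.13316874206066132 [0.5188 0.0511 0.0176]
lvl 0.028 296 0.5205533504486084 0.06795158237218857 0.04276479408144951 [0.5182 0.0515 0.0315]
lvl 0.042 290 0.519669234752655 0.06836194545030594 0.030346548184752464 [0.5198 0.0635 0.0456]
lvl 0.055 65 0.5202050805091858 0.066355399787426 0.009973021224141121 [0.5197 0.0629 0.0677]
lvl 0.085 47 0.5202343463897705 0.06618370860815048 0.007573539391160011 [0.5199 0.0652 0.0926]
top brass 423 [0.0143 0.0239 0.0257]
  circ 0.4256749153137207 -0.23658931255340576 0.024958536028862 mean [ 0.4257 -0.2363  0.0243]
top blue 289 [0.0101 0.0122 0.0138]
  circ 0.6203822493553162 -0.2698128819465637 0.02545982226729393 mean [ 0.6206 -0.2687  0.0122]
table 0.000539358394898326
lvl 0.014 1944 0.5196369886398315 0.06842177361249924 0.08276073634624481 [0.5168 0.0677 0.0183]
lvl 0.028 616 0.519780695438385 0.06883101910352707 0.04203625023365021 [0.5172 0.0672 0.0323]
lvl 0.042 603 0.5199432373046875 0.06874948740005493 0.030146704986691475 [0.5191 0.0681 0.0464]
lvl 0.055 19 0.5176399946212769 0.06603070348501205 0.008171042427420616 [0.5153 0.0637 0.0682]
lvl 0.085 65 0.5197823643684387 0.0688665434718132 0.008584068156778812 [0.5189 0.068  0.0935]
```

```bash
cat >> h.py <<'E'
from scipy.spatial.transform import Rotation as Ro
def go(target,rows=1,yaw=None):
    s=get_state(); q=np.array(s['ee_rot']); R=Ro.from_quat(q[[1,2,3,0]])
    d=R.inv().apply(np.array(target)-s['position'])
    print('t',s['clock'],'pos',np.round(s['position'],4),'w',round(s['width'],4),'F',np.round(s['contact_force'],1),'M',np.round(s['moment'],2))
    print('tool d',np.round(d,4),'per row',np.round(d/rows,4))
    z=R.as_matrix(); zt=z[:,2]; w=np.cross(zt,[0,0,-1]); 
    print('untilt deg(tool)',np.round(np.degrees(R.inv().apply(w)),2),'yaw x',np.round(np.degrees(np.arctan2(z[1,0],z[0,0])),2))
E
python3 -c "
from h import *
go([.4256,-.2375,.12],9)"
```

```text
t 0.1 pos [ 0.1343 -0.5586  0.2305] w 0.0852 F [ 0.6  0.5 -0.2] M [-0.    0.02  0.03]
tool d [ 0.3583 -0.244   0.111 ] per row [ 0.0398 -0.0271  0.0123]
untilt deg(tool) [-0.09 -0.01  0.  ] yaw x 13.51
```

Emit:
{"name": "drive_tool", "arguments": {"motion": "0 0 0 0.04 -0.027 0.012 100;0 0 0 0.04 -0.027 0.012 100;0 0 0 0.04 -0.027 0.012 100;0 0 0 0.04 -0.027 0.012 100;0 0 0 0.04 -0.027 0.012 100;0 0 0 0.04 -0.027 0.012 100;0 0 0 0.04 -0.027 0.012 100;0 0 0 0.04 -0.027 0.012 100;0 0 0 0.03 -0.02 0.01 100;0 0 0 0 0 0 100", "newtons": 40}}

```text
clock: 1.35
position: [0.4265, -0.2381, 0.118]
ee_rot: [-0.002, 0.993, 0.116, -0.001]
contact_force: [0.3, -0.5, -0.4]
width: 0.0854
```

```bash
python3 -c "
from h import *
go([.4256,-.2375,.06],2)"
```

```text
t 1.35 pos [ 0.4265 -0.2381  0.118 ] w 0.0854 F [ 0.3 -0.5 -0.4] M [-0.   -0.01  0.07]
tool d [-0.0006 -0.0005  0.058 ] per row [-0.0003 -0.0002  0.029 ]
untilt deg(tool) [-0.27  0.1  -0.  ] yaw x 13.32
```

Emit:
{"name": "drive_tool", "arguments": {"motion": "-0.3 0.1 0 -0.001 0 0.03 100;0 0 0 0 0 0.028 70;0 0 0 0 0 0 70"}}

```text
clock: 1.72
position: [0.425, -0.2398, 0.0593]
ee_rot: [0.001, 0.993, 0.116, 0.0]
contact_force: [0.4, -0.1, 0.4]
width: 0.0599
```

```bash
python3 - <<'E'
from h import *
go([.4256,-.2375,.003],3)
snap('side','s1');snap('top','t1')
crop('s1',130,240,270,380,4,'s1c');crop('t1',290,220,430,360,4,'t1c')
a=np.hstack([cv2.resize(cv2.imread(f'pics/{n}.png'),(400,400)) for n in('s1c','t1c')]);cv2.imwrite('pics/v1.png',a)
E
```

```text
t 1.725 pos [ 0.425  -0.2398  0.0593] w 0.0599 F [ 0.4 -0.1  0.4] M [ 0.01 -0.    0.03]
tool d [ 0.0011 -0.0022  0.0563] per row [ 0.0004 -0.0007  0.0188]
untilt deg(tool) [ 0.16  0.01 -0.  ] yaw x 13.38
```

View pics/v1.png

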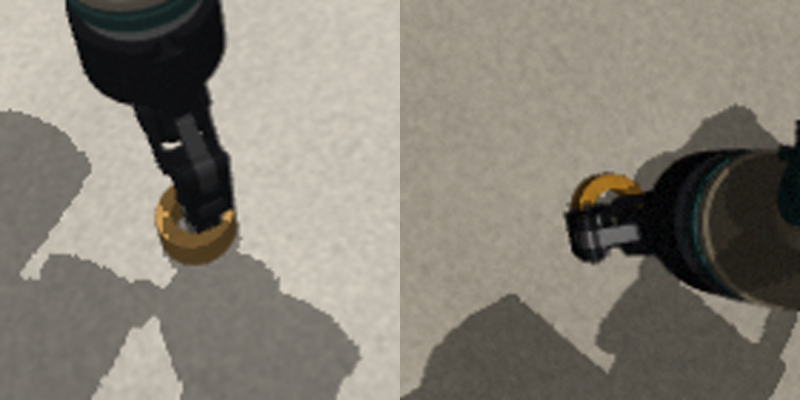

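Both views show the fingers over the brass ring, side (197,315). I'll widen slightly, correct y by 2 mm and descend.

Emit:
{"name": "drive_tool", "arguments": {"motion": "0.1 0 0 0.001 -0.002 0.015 85;0 0 0 0 0 0.018 85;0 0 0 0 0 0.012 85;0 0 0 0 0 0.007 85;0 0 0 0 0 0 85"}}

```text
clock: 2.45
position: [0.4293, -0.2412, 0.0094]
ee_rot: [0.004, 0.993, 0.116, 0.004]
contact_force: [-1.0, -0.1, -0.2]
width: 0.0724
```

```bash
python3 - <<'E'
from h import *
go([.4256,-.2375,.003],1)
snap('side','s2')
crop('s2',150,270,250,350,7,'v2')
E
```

```text
t 2.45 pos [ 0.4293 -0.2412  0.0094] w 0.0724 F [-1.  -0.1 -0.2] M [ 0.01 -0.02 -0.02]
tool d [-0.0028 -0.0045  0.0063] per row [-0.0028 -0.0045  0.0063]
untilt deg(tool) [ 0.56 -0.41 -0.  ] yaw x 13.3
```

View pics/v2.png

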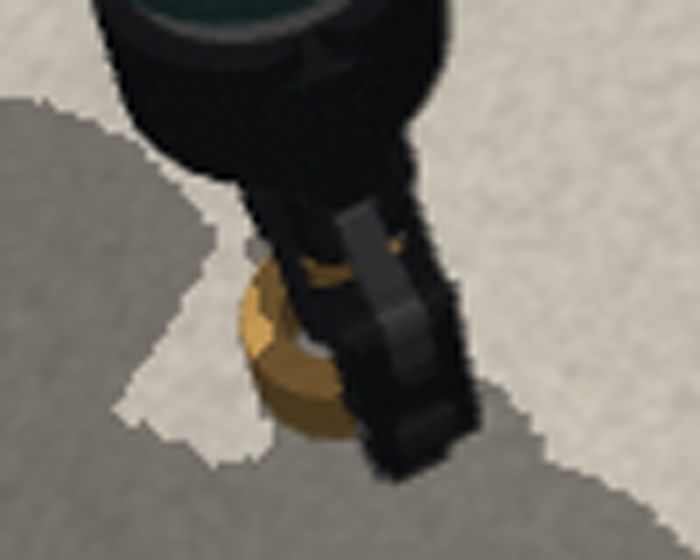

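Emit:
{"name": "drive_tool", "arguments": {"motion": "0.5 -0.4 0 -0.003 -0.0045 0.003 85;0 0 0 0 0 0 85"}}

```text
clock: 2.75
position: [0.4258, -0.2377, 0.0071]
ee_rot: [0.001, 0.993, 0.116, 0.001]
contact_force: [0.5, 0.1, 0.1]
width: 0.0726
```

```bash
python3 - <<'E'
from h import *
go([.4256,-.2375,.003],1)
E
```

```text
t 2.75 pos [ 0.4258 -0.2377  0.0071] w 0.0726 F [0.5 0.1 0.1] M [-0.01 -0.04  0.04]
tool d [-0.0001 -0.0003  0.0041] per row [-0.0001 -0.0003  0.0041]
untilt deg(tool) [ 0.12 -0.06 -0.  ] yaw x 13.3
```

Emit:
{"name": "drive_tool", "arguments": {"motion": "0.1 -0.1 0 0 0 0.003 85;0 0 0 0 0 0 50;0 0 0 0 0 0 50;0 0 0 0 0 0 50;0 0 0 0 0 0 50", "newtons": 50}}

```text
clock: 3.38
position: [0.4261, -0.2378, 0.0049]
ee_rot: [0.0, 0.993, 0.116, 0.0]
contact_force: [0.4, 0.2, 0.7]
width: 0.0482
```

```bash
python3 - <<'E'
from h import *
go([.4256,-.2375,.06],1)
snap('side','s3')
crop('s3',150,270,250,350,7,'v3')
E
```

```text
t 3.375 pos [ 0.4261 -0.2378  0.0049] w 0.0482 F [0.4 0.2 0.7] M [ 0.05 -0.01 -0.02]
tool d [-0.0004 -0.0004 -0.0551] per row [-0.0004 -0.0004 -0.0551]
untilt deg(tool) [0.06 0.   0.  ] yaw x 13.29
```

View pics/v3.png

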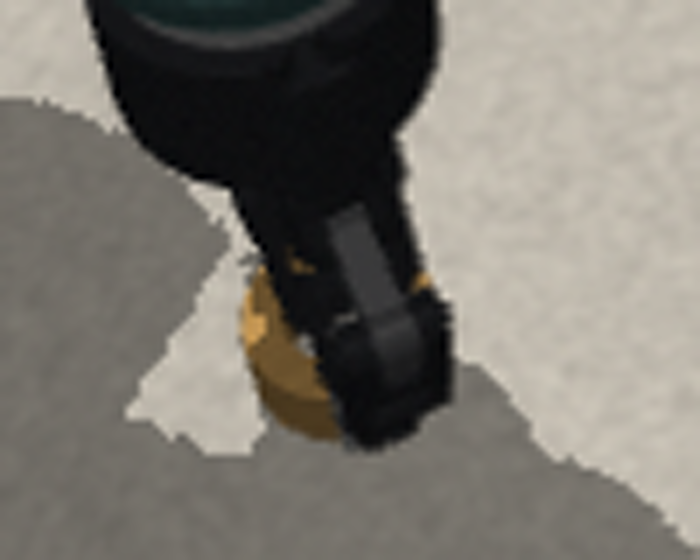

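```bash
python3 - <<'E'
from h import *
s=get_state()['position']
y=np.array([.2306,-.973,0]);x=np.array([.973,.2306,0])
for k in(.025,.035,.04):
  for h in (.01,.025): 
    p=s*[1,1,0]+y*k+[0,0,h]; a=proj('side',[p-x*.011,p,p+x*.011]); print(k,h,np.round((a-[150,270])*7))
X=np.load('pics/Xside.npy')
d=np.load('pics/s3.npz')['d']; im=np.load('pics/s3.npz')['im']
hsv=cv2.cvtColor(im,cv2.COLOR_RGB2HSV)
M=(hsv[...,0]>=10)&(hsv[...,0]<=25)&(hsv[...,1]>110); M[:270]=0;M[350:]=0;M[:,:150]=0;M[:,250:]=0
v,u=np.nonzero(M&(d>0)); P=np.array([dep('side',a,b,d[b,a]) for a,b in zip(u,v)])
# fit cylinder: radius 25 outer points with z<.02
from scipy.optimize import least_squares
Q=P[(P[:,2]<.019)&(P[:,2]>.002)]; 
f=lambda c:np.hypot(Q[:,0]-c[0],Q[:,1]-c[1])-.025
r=least_squares(f,[.4256,-.2375],loss='soft_l1',f_scale=.002);print(len(Q),r.x,np.median(abs(f(r.x))))
print(np.percentile(P[:,2],[2,50,98]))
E
```

```text
0.025 0.01 [[338. 430.]
 [379. 411.]
 [420. 393.]]
0.025 0.025 [[331. 400.]
 [373. 381.]
 [414. 362.]]
0.035 0.01 [[353. 463.]
 [394. 444.]
 [435. 425.]]
0.035 0.025 [[346. 433.]
 [388. 414.]
 [429. 395.]]
0.04 0.01 [[360. 480.]
 [402. 461.]
 [442. 442.]]
0.04 0.025 [[353. 450.]
 [395. 431.]
 [437. 412.]]
42 [ 0.42660755 -0.23830847] 0.0004516290807250016
[0.00435552 0.02262683 0.07478031]
```

Gripper and ring line up: the ring fit gives (0.4266, -0.2383) and the TCP is at (0.4261, -0.2378). Lifting.

Emit:
{"name": "drive_tool", "arguments": {"motion": "0 0 0 0 0 -0.015 45;0 0 0 0 0 -0.03 45;0 0 0 0 0 -0.04 45;0 0 0 0 0 -0.04 45;0 0 0 0 0 0 45"}}

```text
clock: 4.05
position: [0.4243, -0.2365, 0.1302]
ee_rot: [-0.002, 0.993, 0.116, -0.003]
contact_force: [-0.4, 0.4, -3.8]
width: 0.0487
```

```bash
python3 - <<'E'
from h import *
go([.52,.0685,.16],7)
E
```

```text
t 4.05 pos [ 0.4243 -0.2365  0.1302] w 0.0487 F [-0.4  0.4 -3.8] M [ 0.04 -0.02 -0.06]
tool d [ 0.1631 -0.275  -0.0294] per row [ 0.0233 -0.0393 -0.0042]
untilt deg(tool) [-0.26  0.28 -0.  ] yaw x 13.3
```

Emit:
{"name": "drive_tool", "arguments": {"motion": "-0.3 0.3 0 0.02 -0.033 -0.01 45;0 0 0 0.024 -0.041 -0.01 45;0 0 0 0.024 -0.041 -0.004 45;0 0 0 0.024 -0.041 0 45;0 0 0 0.024 -0.041 0 45;0 0 0 0.024 -0.041 0 45;0 0 0 0.02 -0.03 0 45;0 0 0 0 0 0 45"}}

```text
clock: 5.05
position: [0.5133, 0.0708, 0.1389]
ee_rot: [-0.003, 0.993, 0.114, -0.011]
contact_force: [-0.3, -0.7, -2.3]
width: 0.0486
```

```bash
python3 - <<'E'
from h import *
go([.52,.0685,.13],1)
E
```

```text
t 5.05 pos [0.5133 0.0708 0.1389] w 0.0486 F [-0.3 -0.7 -2.3] M [-0.1   0.   -0.03]
tool d [0.0062 0.0039 0.0087] per row [0.0062 0.0039 0.0087]
untilt deg(tool) [-0.52  1.25 -0.  ] yaw x 13.12
```

Emit:
{"name": "drive_tool", "arguments": {"motion": "-0.5 1.2 0 0.006 0.004 0 45;0 0 0 0 0 0 45;0 0 0 0 0 0 45"}}

```text
clock: 5.42
position: [0.5178, 0.0661, 0.1357]
ee_rot: [0.0, 0.994, 0.113, -0.003]
contact_force: [-0.1, -0.3, -3.0]
width: 0.0484
```

```bash
cat >> h.py <<'E'
def ringfit(n,f,h0,h1,c,rad,zlo,zhi):
    from scipy.optimize import least_squares
    z=np.load(f'pics/{f}.npz'); d,im=z['d'],z['im']; hsv=cv2.cvtColor(im,cv2.COLOR_RGB2HSV)
    uu,vv=np.meshgrid(np.arange(512),np.arange(384))
    M=(hsv[...,0]>=h0)&(hsv[...,0]<=h1)&(hsv[...,1]>110)&(np.hypot(uu-c[0],vv-c[1])<rad)&(d>0)
    v,u=np.nonzero(M); P=np.array([dep(n,a,b,d[b,a]) for a,b in zip(u,v)]); print(n,len(P),'z pct',np.round(np.percentile(P[:,2],[2,20,50,80,98]),4))
    return P
E
python3 - <<'E'
from h import *
go([.52,.0685,.13],1)
snap('side','s4');snap('top','t4')
p=get_state()['position']
print(proj('side',p),proj('top',p))
a=np.hstack([cv2.resize(cv2.imread(f'pics/{n}.png')[v-40:v+40,u-40:u+40],(400,400),interpolation=cv2.INTER_CUBIC) for n,u,v in(('s4',220,170),('t4',215,235))]);cv2.imwrite('pics/v4.png',a)
E
```

```text
t 5.425 pos [0.5178 0.0661 0.1357] w 0.0484 F [-0.1 -0.3 -3. ] M [-0.    0.03  0.04]
tool d [ 0.0028 -0.0018  0.0057] per row [ 0.0028 -0.0018  0.0057]
untilt deg(tool) [ 0.    0.36 -0.  ] yaw x 13.03
[[215.17541977 155.02797692]] [[211.63074715 229.44276897]]
```

View pics/v4.png

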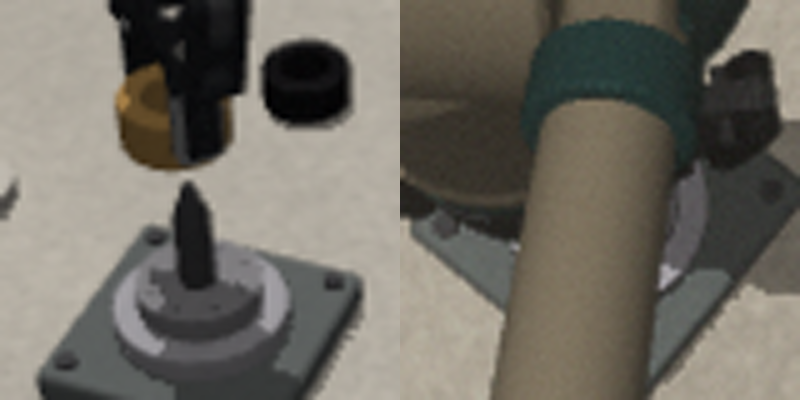

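```bash
cat >> h.py <<'E'
def cyl(n,f,h0,h1,c,rad,g,zb,h):
    # silhouette-free: fit outer wall points from depth; zb bottom guess
    P=ringfit(n,f,h0,h1,c,rad,0,0)
    from scipy.optimize import least_squares
    r0=np.hypot(P[:,0]-g[0],P[:,1]-g[1]); Q=P[(r0<.035)&(r0>.018)&(P[:,2]>zb+.001)&(P[:,2]<zb+h-.003)]
    ft=lambda c:np.hypot(Q[:,0]-c[0],Q[:,1]-c[1])-.025
    r=least_squares(ft,g[:2],loss='soft_l1',f_scale=.001); print('cyl',len(Q),np.round(r.x,4),'res',np.round(np.median(abs(ft(r.x))),4)); return r.x
E
python3 - <<'E'
from h import *
p=get_state()['position']
cyl('side','s4',10,25,(215,155),25,p,.131,.024)
E
```

```text
side 189 z pct [0.1329 0.141  0.1512 0.1543 0.1558]
cyl 79 [0.5178 0.0667] res 0.0006
```

Emit:
{"name": "drive_tool", "arguments": {"motion": "0 0.4 0 0.003 -0.002 0 45;0 0 0 0 0 0.004 45;0 0 0 0 0 0 45"}}

```text
clock: 5.9
position: [0.5208, 0.0684, 0.1321]
ee_rot: [-0.0, 0.994, 0.113, 0.001]
contact_force: [-0.0, -0.5, -2.9]
width: 0.0487
```

```bash
python3 - <<'E'
from h import *
go([.52,.0684,.115],1)
E
```

```text
t 5.9 pos [0.5208 0.0684 0.1321] w 0.0487 F [-0.  -0.5 -2.9] M [-0.04  0.02  0.02]
tool d [-0.0008 -0.0002  0.0171] per row [-0.0008 -0.0002  0.0171]
untilt deg(tool) [ 0.01 -0.15 -0.  ] yaw x 12.97
```

Centred to within 1 mm. Lowering over the nose.

Emit:
{"name": "drive_tool", "arguments": {"motion": "0 -0.1 0 -0.001 0 0.01 45;0 0 0 0 0 0.01 45;0 0 0 0 0 0.01 45;0 0 0 0 0 0 45"}}

```text
clock: 6.4
position: [0.5192, 0.0683, 0.0993]
ee_rot: [0.0, 0.994, 0.113, -0.0]
contact_force: [-0.6, -0.3, -2.7]
width: 0.0485
```

```bash
python3 - <<'E'
from h import *
go([.52,.0684,.054],1)
E
```

```text
t 6.4 pos [0.5192 0.0683 0.0993] w 0.0485 F [-0.6 -0.3 -2.7] M [ 0.05 -0.04  0.06]
tool d [0.0009 0.0001 0.0453] per row [0.0009 0.0001 0.0453]
untilt deg(tool) [-0.    0.05  0.  ] yaw x 12.98
```

Emit:
{"name": "drive_tool", "arguments": {"motion": "0 0 0 0.001 0 0.012 45;0 0 0 0 0 0.012 45;0 0 0 0 0 0.01 45;0 0 0 0 0 0 45"}}

```text
clock: 6.9
position: [0.5203, 0.0685, 0.0626]
ee_rot: [-0.0, 0.994, 0.113, -0.001]
contact_force: [-0.1, -0.2, -3.2]
width: 0.048
```

```bash
python3 - <<'E'
from h import *
go([.52,.0684,.0515],1)
snap('side','s5');crop('s5',180,130,260,210,6,'v5')
E
```

```text
t 6.9 pos [0.5203 0.0685 0.0626] w 0.048 F [-0.1 -0.2 -3.2] M [ 0.05 -0.01 -0.04]
tool d [-0.0003  0.0001  0.0111] per row [-0.0003  0.0001  0.0111]
untilt deg(tool) [-0.01  0.07 -0.  ] yaw x 12.98
```

View pics/v5.png

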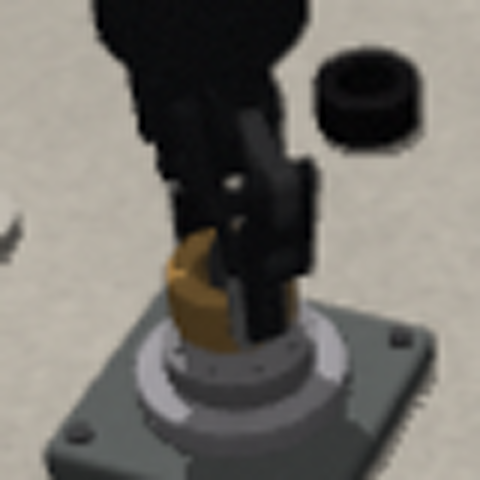

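The spacer is around the spindle, about 1 cm above the bearing (ring bottom near (220,188) in the full frame).

Emit:
{"name": "drive_tool", "arguments": {"motion": "0 0 0 0 0 0.006 45;0 0 0 0 0 0.003 45;0 0 0 0 0 0 45"}}

```text
clock: 7.32
position: [0.5215, 0.0685, 0.0542]
ee_rot: [0.0, 0.994, 0.113, 0.001]
contact_force: [-1.2, 1.0, -2.0]
width: 0.0485
```

```bash
python3 - <<'E'
from h import *
go([.52,.0684,.0505],1)
E
```

```text
t 7.325 pos [0.5215 0.0685 0.0542] w 0.0485 F [-1.2  1.  -2. ] M [ 0.06 -0.03  0.08]
tool d [-0.0015 -0.0002  0.0037] per row [-0.0015 -0.0002  0.0037]
untilt deg(tool) [ 0.03 -0.1  -0.  ] yaw x 12.98
```

Emit:
{"name": "drive_tool", "arguments": {"motion": "0 0 0 -0.001 0 0.002 45;0 0 0 0 0 0 45;0 0 0 0 0 0.0015 45;0 0 0 0 0 0 45"}}

```text
clock: 7.82
position: [0.5209, 0.0683, 0.051]
ee_rot: [0.0, 0.994, 0.113, 0.002]
contact_force: [0.0, -0.9, -2.9]
width: 0.0484
```

```bash
python3 - <<'E'
from h import *
go([.52,.0684,.0505],1)
E
```

```text
t 7.825 pos [0.5209 0.0683 0.051 ] w 0.0484 F [ 0.  -0.9 -2.9] M [-0.01  0.   -0.02]
tool d [-0.0008 -0.0003  0.0005] per row [-0.0008 -0.0003  0.0005]
untilt deg(tool) [ 0.05 -0.17 -0.  ] yaw x 12.99
```

Emit:
{"name": "drive_tool", "arguments": {"motion": "0 0 0 -0.0005 0 0.001 45;0 0 0 0 0 0 45;0 0 0 0 0 0.001 45;0 0 0 0 0 0 45"}}

```text
clock: 8.32
position: [0.5211, 0.0683, 0.051]
ee_rot: [0.0, 0.994, 0.113, 0.003]
contact_force: [0.4, 0.2, -2.1]
width: 0.0486
```

Emit:
{"name": "drive_tool", "arguments": {"motion": "0 0 0 0 0 0.001 45;0 0 0 0 0 0 45"}}

```text
clock: 8.57
position: [0.5211, 0.0683, 0.051]
ee_rot: [0.0, 0.994, 0.113, 0.003]
contact_force: [-0.9, 0.1, -2.3]
width: 0.0488
```

```bash
python3 - <<'E'
from h import *
go([.52,.0684,.0505],1)
E
```

```text
t 8.575 pos [0.5211 0.0683 0.051 ] w 0.0488 F [-0.9  0.1 -2.3] M [0.01 0.05 0.04]
tool d [-0.0011 -0.0004  0.0005] per row [-0.0011 -0.0004  0.0005]
untilt deg(tool) [ 0.07 -0.32  0.  ] yaw x 12.98
```

Emit:
{"name": "drive_tool", "arguments": {"motion": "0 0 0 0 0 0.002 45;0 0 0 0 0 0 60;0 0 0 0 0 0 80;0 0 0 0 0 0 90;0 0 0 0 0 0 90"}}

```text
clock: 9.2
position: [0.522, 0.0682, 0.0504]
ee_rot: [0.0, 0.994, 0.113, 0.004]
contact_force: [-0.5, 0.9, -0.2]
width: 0.0769
```

```bash
python3 - <<'E'
from h import *
go([.52,.0684,.17],1)
snap('side','s6');crop('s6',180,130,260,210,6,'v6')
E
```

```text
t 9.2 pos [0.522  0.0682 0.0504] w 0.0769 F [-0.5  0.9 -0.2] M [-0.03  0.07 -0.01]
tool d [-0.0011 -0.0004 -0.1196] per row [-0.0011 -0.0004 -0.1196]
untilt deg(tool) [ 0.1  -0.41 -0.  ] yaw x 12.99
```

View pics/v6.png

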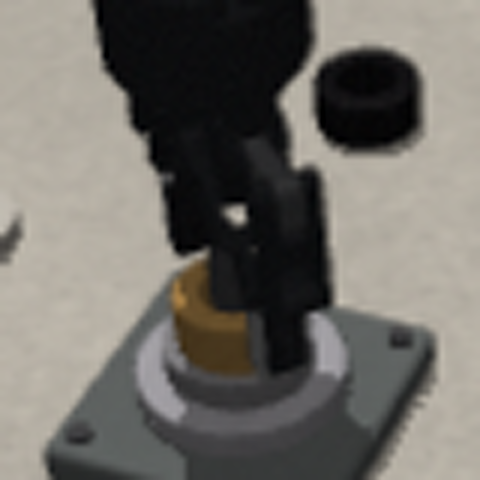

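The spacer is resting on the bearing and the fingers are clear. Retreating straight up, then on to the washer.

Emit:
{"name": "drive_tool", "arguments": {"motion": "0 -0.3 0 -0.001 0 -0.02 100;0 0 0 0 0 -0.035 100;0 0 0 0 0 -0.04 100;0 0 0 0 0 -0.03 100;0 0 0 0 0 0 100"}}

```text
clock: 9.88
position: [0.5201, 0.0681, 0.1774]
ee_rot: [0.001, 0.994, 0.113, -0.001]
contact_force: [-1.5, -0.5, -1.2]
width: 0.0858
```

```bash
python3 - <<'E'
from h import *
go([.6206,-.27,.12],8)
snap('side','s7');crop('s7',180,130,260,210,6,'v7')
E
```

```text
t 9.875 pos [0.5201 0.0681 0.1774] w 0.0858 F [-1.5 -0.5 -1.2] M [-0.02  0.06 -0.06]
tool d [0.022  0.352  0.0577] per row [0.0028 0.044  0.0072]
untilt deg(tool) [ 0.06  0.09 -0.  ] yaw x 12.99
```

View pics/v7.png

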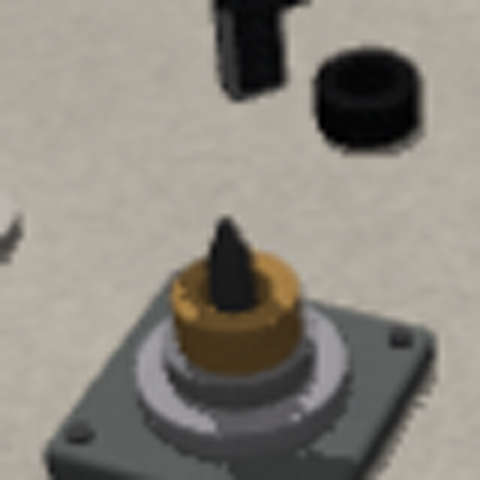

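The spacer sits flat and concentric on the bearing, centred about (219,181). Now the washer.

Emit:
{"name": "drive_tool", "arguments": {"motion": "0 0 0 0.003 0.04 0 100;0 0 0 0.003 0.045 0.005 100;0 0 0 0.003 0.045 0.01 100;0 0 0 0.003 0.045 0.01 100;0 0 0 0.003 0.045 0.01 100;0 0 0 0.003 0.045 0.01 100;0 0 0 0.003 0.045 0.01 100;0 0 0 0.001 0.03 0.005 100;0 0 0 0 0 0 100"}}

```text
clock: 11.05
position: [0.6103, -0.2638, 0.094]
ee_rot: [-0.007, 0.993, 0.114, -0.014]
contact_force: [0.2, -0.2, -0.0]
width: 0.0853
```

```bash
python3 - <<'E'
from h import *
go([.6206,-.27,.05],2)
snap('top','t8');ringfit('top','t8',105,125,(377,201),25,0,0)
E
```

```text
t 11.05 pos [ 0.6103 -0.2638  0.094 ] w 0.0853 F [ 0.2 -0.2 -0. ] M [0.03 0.01 0.01]
tool d [0.0098 0.0091 0.0436] per row [0.0049 0.0046 0.0218]
untilt deg(tool) [-0.98  1.53 -0.  ] yaw x 13.13
top 156 z pct [0.0057 0.0111 0.0125 0.0138 0.1735]
```

Emit:
{"name": "drive_tool", "arguments": {"motion": "-1 1.5 0 0.01 0.009 0.01 85;0 0 0 0 0 0.025 85;0 0 0 0 0 0 85"}}

```text
clock: 11.48
position: [0.6204, -0.2633, 0.0587]
ee_rot: [-0.002, 0.993, 0.116, -0.001]
contact_force: [-0.4, 0.0, 0.0]
width: 0.0726
```

```bash
python3 - <<'E'
from h import *
go([.6206,-.27,.01],2)
E
```

```text
t 11.475 pos [ 0.6204 -0.2633  0.0587] w 0.0726 F [-0.4  0.   0. ] M [ 0.01  0.03 -0.05]
tool d [-0.0012  0.0067  0.0487] per row [-0.0006  0.0034  0.0243]
untilt deg(tool) [-0.25  0.06  0.  ] yaw x 13.34
```

Emit:
{"name": "drive_tool", "arguments": {"motion": "-0.2 0 0 -0.001 0.007 0.01 85;0 0 0 0 0 0.02 85;0 0 0 0 0 0 85"}}

```text
clock: 11.85
position: [0.6224, -0.2695, 0.0308]
ee_rot: [0.001, 0.993, 0.117, 0.001]
contact_force: [1.4, -0.4, 0.3]
width: 0.0726
```

```bash
python3 - <<'E'
from h import *
go([.6206,-.27,.002],2)
E
```

```text
t 11.85 pos [ 0.6224 -0.2695  0.0308] w 0.0726 F [ 1.4 -0.4  0.3] M [-0.03 -0.01 -0.  ]
tool d [-0.0019 -0.      0.0288] per row [-0.001  -0.      0.0144]
untilt deg(tool) [ 0.12 -0.12 -0.  ] yaw x 13.48
```

Emit:
{"name": "drive_tool", "arguments": {"motion": "0.1 -0.1 0 -0.002 0 0.012 75;0 0 0 0 0 0.01 75;0 0 0 0 0 0.006 75;0 0 0 0 0 0 75"}}

```text
clock: 12.35
position: [0.6215, -0.2708, 0.0029]
ee_rot: [0.001, 0.993, 0.117, 0.001]
contact_force: [0.7, -0.3, 0.9]
width: 0.0642
```

```bash
python3 - <<'E'
from h import *
go([.6206,-.27,.002],2)
snap('side','s9');crop('s9',260,260,360,340,7,'v9')
E
```

```text
t 12.35 pos [ 0.6215 -0.2708  0.0029] w 0.0642 F [ 0.7 -0.3  0.9] M [0.05 0.05 0.01]
tool d [-0.0007 -0.001   0.0009] per row [-0.0003 -0.0005  0.0005]
untilt deg(tool) [ 0.14 -0.14 -0.  ] yaw x 13.49
```

View pics/v9.png

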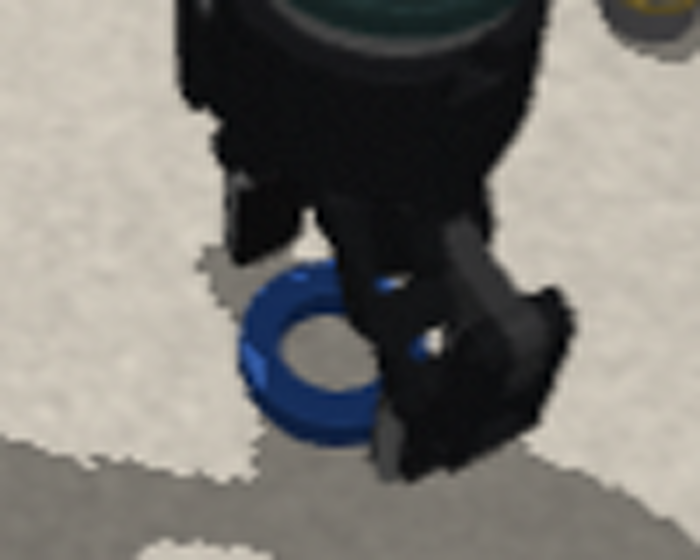

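```bash
python3 - <<'E'
from h import *
np.set_printoptions(precision=4,suppress=True)
z=np.load('pics/s9.npz');d=z['d']
for cx,cy in((385,430),(385,465),(410,470),(450,462),(500,435),(240,255)):
    u,v=260+(cx+3)/7,260+(cy+3)/7; u,v=round(u-.5),round(v-.5); print(u,v,z['im'][v,u],dep('side',u,v,d[v,u]))
E
```

```text
315 321 [63 64 63] [ 0.6186 -0.3102  0.0364]
315 326 [64 65 64] [ 0.6197 -0.3111  0.0205]
318 327 [16 15 17] [ 0.6242 -0.3139  0.02  ]
324 326 [20 20 21] [ 0.6235 -0.3336  0.0585]
331 322 [20 21 23] [ 0.6363 -0.3312  0.0613]
294 296 [10 10 10] [ 0.6039 -0.2424  0.0169]
```

Emit:
{"name": "drive_tool", "arguments": {"motion": "0.1 -0.1 0 -0.001 -0.001 0 64;0 0 0 0 0 0 64;0 0 0 0 0 0 64"}}

```text
clock: 12.78
position: [0.621, -0.2704, 0.0041]
ee_rot: [0.001, 0.993, 0.117, 0.001]
contact_force: [0.6, 0.0, -0.6]
width: 0.0549
```

```bash
python3 - <<'E'
from h import *
np.set_printoptions(precision=4,suppress=True)
go([.6206,-.27,.002],2)
snap('side','s10');crop('s10',280,280,350,340,10,'v10')
P=[]
d=np.load('pics/s10.npz')['d'];im=np.load('pics/s10.npz')['im']
for v in range(300,340):
    for u in range(305,345):
        if im[v,u].max()<80 and d[v,u]>0:
            p=dep('side',u,v,d[v,u]); P.append([u,v,*p])
P=np.array(P);Q=P[(P[:,4]<.05)&(P[:,3]<-.285)&(P[:,3]>-.33)];print(Q[np.argsort(Q[:,4])][:25])
E
```

```text
t 12.775 pos [ 0.621  -0.2704  0.0041] w 0.0549 F [ 0.6  0.  -0.6] M [ 0.02  0.02 -0.04]
tool d [-0.0003 -0.0005  0.0021] per row [-0.0002 -0.0003  0.001 ]
untilt deg(tool) [ 0.12 -0.13  0.  ] yaw x 13.49
[[305.     323.       0.6099  -0.2907  -0.0003]
 [306.     323.       0.6114  -0.2916   0.0007]
 [310.     323.       0.618   -0.2942   0.0021]
 [308.     323.       0.6144  -0.2935   0.0026]
 [305.     322.       0.6098  -0.2905   0.003 ]
 [309.     323.       0.616   -0.2942   0.003 ]
 [307.     323.       0.6124  -0.2936   0.0037]
 [306.     322.       0.611   -0.2919   0.0049]
 [307.     322.       0.6127  -0.2925   0.0051]
 [305.     321.       0.6096  -0.2904   0.0064]
 [310.     322.       0.6175  -0.2947   0.0067]
 [309.     322.       0.6157  -0.2944   0.0071]
 [308.     321.       0.6141  -0.2929   0.0087]
 [315.     326.       0.6228  -0.3053   0.0089]
 [310.     321.       0.6176  -0.2939   0.0089]
 [306.     321.       0.6106  -0.2922   0.009 ]
 [308.     322.       0.6134  -0.295    0.0092]
 [311.     319.       0.6205  -0.2908   0.0092]
 [311.     317.       0.6218  -0.2872   0.0095]
 [307.     321.       0.6121  -0.2931   0.0098]
 [309.     321.       0.6155  -0.2942   0.0102]
 [311.     316.       0.6221  -0.286    0.0108]
 [311.     318.       0.6207  -0.29     0.0112]
 [313.     326.       0.6186  -0.306    0.0121]
 [312.     325.       0.6174  -0.304    0.0126]]
```

View pics/v10.png

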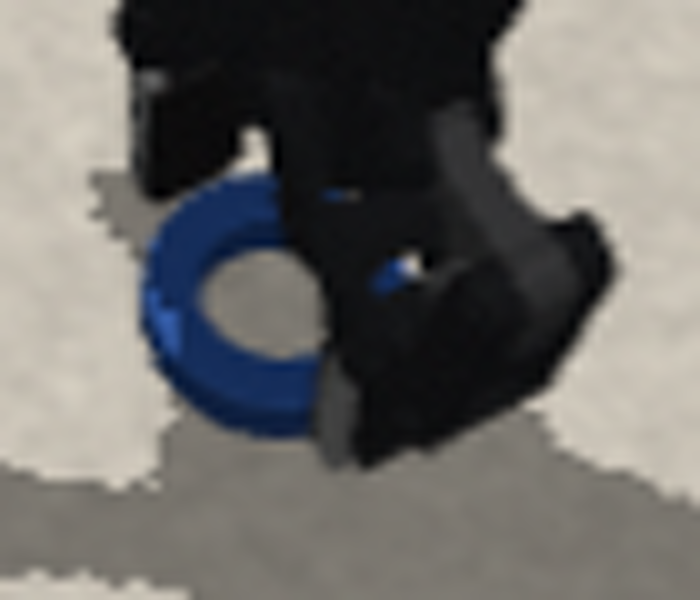

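Washer sits between the pads, with tips about 10 mm above the table (around (314,326)). Lowering about 5 mm so they reach the washer's side, then gripping gently.

Emit:
{"name": "drive_tool", "arguments": {"motion": "0.1 -0.1 0 0 0 0.003 64;0 0 0 0 0 0 64;0 0 0 0 0 0.003 64;0 0 0 0 0 0 64"}}

```text
clock: 13.32
position: [0.621, -0.2704, -0.0023]
ee_rot: [0.0, 0.993, 0.117, 0.0]
contact_force: [-1.0, 0.7, -0.3]
width: 0.0545
```

Emit:
{"name": "drive_tool", "arguments": {"motion": "0 0 0 0 0 0 50;0 0 0 0 0 0 50;0 0 0 0 0 0 50;0 0 0 0 0 0 50", "newtons": 25}}

```text
clock: 13.82
position: [0.6213, -0.2705, -0.0019]
ee_rot: [0.0, 0.993, 0.117, 0.001]
contact_force: [-0.3, 0.3, 0.1]
width: 0.0485
```

```bash
python3 - <<'E'
from h import *
go([.6206,-.27,.002],2)
snap('side','s11');crop('s11',280,280,350,340,10,'v11')
E
```

```text
t 13.825 pos [ 0.6213 -0.2705 -0.0019] w 0.0485 F [-0.3  0.3  0.1] M [-0.03  0.02 -0.01]
tool d [-0.0005 -0.0007 -0.0039] per row [-0.0003 -0.0003 -0.002 ]
untilt deg(tool) [ 0.04 -0.05  0.  ] yaw x 13.49
```

View pics/v11.png

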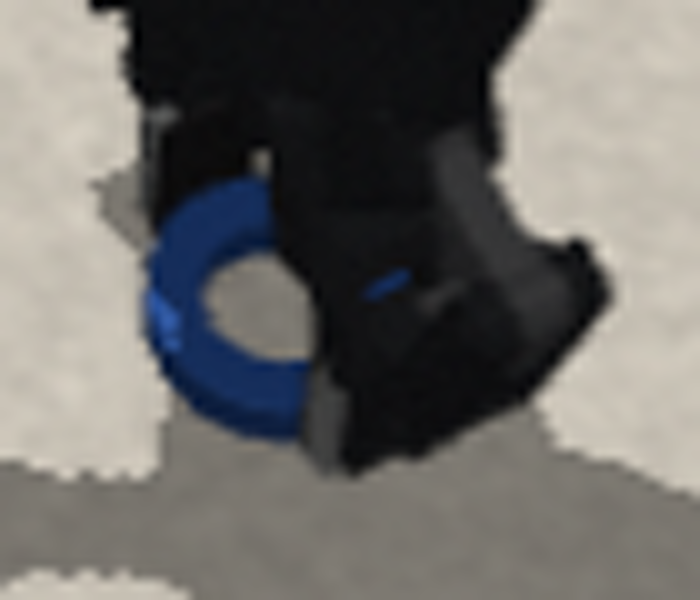

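Gripped at the same width as the spacer, and the pads overlap the washer's rim. Lifting.

Emit:
{"name": "drive_tool", "arguments": {"motion": "0 0 0 0 0 -0.01 50;0 0 0 0 0 -0.03 50;0 0 0 0 0 -0.045 50;0 0 0 0 0 -0.045 50;0 0 0 0 0 -0.02 50;0 0 0 0 0 0 50"}}

```text
clock: 14.62
position: [0.6211, -0.2705, 0.1548]
ee_rot: [0.0, 0.993, 0.117, 0.001]
contact_force: [0.1, -0.4, 0.0]
width: 0.0485
```

```bash
python3 - <<'E'
from h import *
go([.52,.0684,.15],8)
snap('side','s12');cv2.imwrite('pics/v12.png',cv2.resize(cv2.imread('pics/s12.png')[160:300,240:400],None,fx=4,fy=4))
E
```

```text
t 14.625 pos [ 0.6211 -0.2705  0.1548] w 0.0485 F [ 0.1 -0.4  0. ] M [0.01 0.01 0.07]
tool d [-0.0192 -0.3531  0.0044] per row [-0.0024 -0.0441  0.0006]
untilt deg(tool) [ 0.06 -0.08 -0.  ] yaw x 13.49
```

View pics/v12.png

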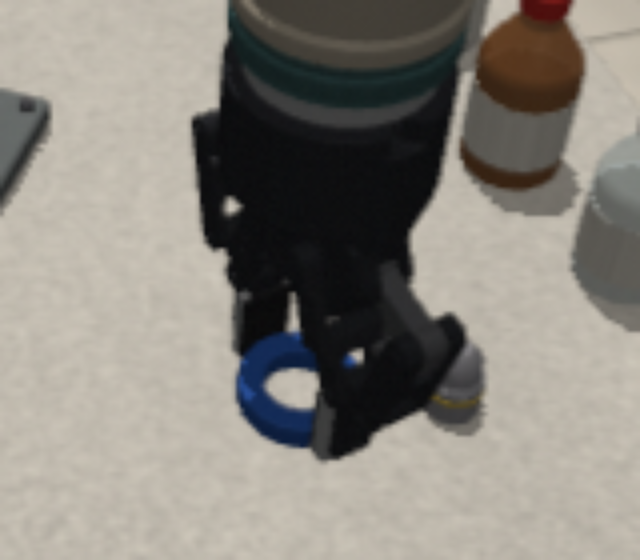

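Washer is held level, at about (313,257). Moving to the spindle.

Emit:
{"name": "drive_tool", "arguments": {"motion": "0 0 0 -0.0025 -0.035 0 50;0 0 0 -0.0025 -0.045 0 50;0 0 0 -0.0025 -0.045 0 50;0 0 0 -0.0025 -0.045 0 50;0 0 0 -0.0025 -0.045 0 50;0 0 0 -0.0025 -0.045 0 50;0 0 0 -0.0025 -0.045 0 50;0 0 0 -0.0015 -0.03 0 50;0 0 0 0 0 0 50;0 0 0 0 0 0 50"}}

```text
clock: 15.92
position: [0.5123, 0.0611, 0.14]
ee_rot: [-0.004, 0.993, 0.116, -0.012]
contact_force: [-0.1, -0.2, 0.4]
width: 0.0478
```

```bash
python3 - <<'E'
from h import *
go([.52,.0684,.14],1)
E
```

```text
t 15.925 pos [0.5123 0.0611 0.14  ] w 0.0478 F [-0.1 -0.2  0.4] M [0.02 0.07 0.02]
tool d [ 0.0092 -0.0053 -0.0002] per row [ 0.0092 -0.0053 -0.0002]
untilt deg(tool) [-0.63  1.34  0.  ] yaw x 13.37
```

Emit:
{"name": "drive_tool", "arguments": {"motion": "-0.6 1.3 0 0.008 -0.005 0 50;0 0 0 0 0 0 50;0 0 0 0 0 0 50"}}

```text
clock: 16.3
position: [0.5201, 0.066, 0.139]
ee_rot: [0.0, 0.993, 0.115, 0.0]
contact_force: [0.7, -0.8, -0.4]
width: 0.0481
```

```bash
python3 - <<'E'
from h import *
go([.52,.0684,.12],1)
E
```

```text
t 16.3 pos [0.5201 0.066  0.139 ] w 0.0481 F [ 0.7 -0.8 -0.4] M [ 0.02  0.01 -0.06]
tool d [ 0.0004 -0.0024  0.019 ] per row [ 0.0004 -0.0024  0.019 ]
untilt deg(tool) [ 0.04 -0.    0.  ] yaw x 13.19
```

Emit:
{"name": "drive_tool", "arguments": {"motion": "0 0 0 0 -0.0025 0.01 50;0 0 0 0 0 0.01 50;0 0 0 0 0 0 50"}}

```text
clock: 16.68
position: [0.5193, 0.0679, 0.1173]
ee_rot: [0.0, 0.993, 0.114, -0.0]
contact_force: [0.5, -0.0, 0.4]
width: 0.0483
```

```bash
python3 - <<'E'
from h import *
go([.52,.0684,.1],1)
p=get_state()['position']
snap('side','s13');crop('s13',180,120,260,200,6,'v13')
P=ringfit('side','s13',105,125,proj('side',p)[0],25,0,0)
Q=P[abs(P[:,2]-p[2])<.03]; print(Q.mean(0))
cyl('side','s13',105,125,proj('side',p)[0],25,p,p[2]+.001,.013)
E
```

```text
t 16.675 pos [0.5193 0.0679 0.1173] w 0.0483 F [ 0.5 -0.   0.4] M [ 0.01  0.08 -0.01]
tool d [ 0.0008 -0.0003  0.0173] per row [ 0.0008 -0.0003  0.0173]
untilt deg(tool) [ 0.03  0.04 -0.  ] yaw x 13.13
side 118 z pct [0.1216 0.1265 0.13   0.1313 0.1329]
[0.50774448 0.06621146 0.1289948 ]
side 118 z pct [0.1216 0.1265 0.13   0.1313 0.1329]
cyl 24 [0.5198 0.0691] res 0.0006
```

View pics/v13.png

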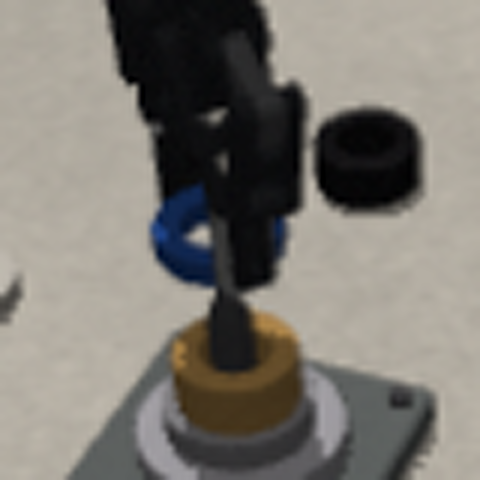

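The washer hangs centred over the nose (fit (0.5198, 0.0691) against spindle (0.520, 0.0684)). Lowering.

Emit:
{"name": "drive_tool", "arguments": {"motion": "0 0 0 0.001 0 0.01 50;0 0 0 0 0 0.01 50;0 0 0 0 0 0.01 50;0 0 0 0 0 0.007 50;0 0 0 0 0 0 50"}}

```text
clock: 17.35
position: [0.5206, 0.0682, 0.0778]
ee_rot: [0.0, 0.993, 0.114, -0.0]
contact_force: [-0.0, -0.8, -0.2]
width: 0.0483
```

```bash
python3 - <<'E'
from h import *
go([.52,.0684,.069],1)
snap('side','s14');crop('s14',180,120,260,200,6,'v14')
E
```

```text
t 17.35 pos [0.5206 0.0682 0.0778] w 0.0483 F [-0.  -0.8 -0.2] M [-0.02  0.02  0.01]
tool d [-0.0006 -0.0004  0.0088] per row [-0.0006 -0.0004  0.0088]
untilt deg(tool) [0.04 0.03 0.  ] yaw x 13.14
```

View pics/v14.png

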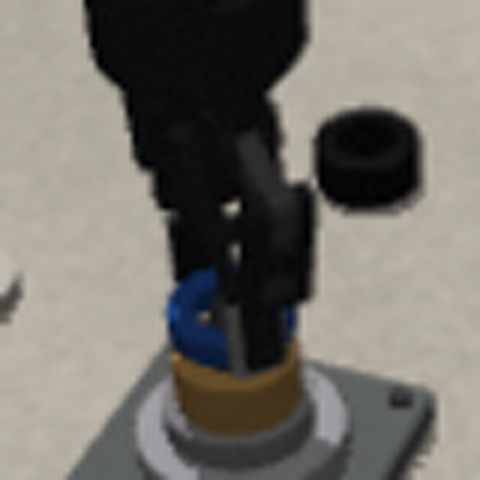

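Emit:
{"name": "drive_tool", "arguments": {"motion": "0 0 0 -0.0005 0 0.005 50;0 0 0 0 0 0.003 50;0 0 0 0 0 0 50"}}

```text
clock: 17.77
position: [0.5209, 0.068, 0.0702]
ee_rot: [0.001, 0.993, 0.114, 0.001]
contact_force: [0.0, -0.5, 0.3]
width: 0.0483
```

```bash
python3 - <<'E'
from h import *
go([.52,.0684,.068],1)
E
```

```text
t 17.775 pos [0.5209 0.068  0.0702] w 0.0483 F [ 0.  -0.5  0.3] M [-0.03 -0.01  0.01]
tool d [-0.0008 -0.0006  0.0022] per row [-0.0008 -0.0006  0.0022]
untilt deg(tool) [ 0.07 -0.09  0.  ] yaw x 13.14
```

Emit:
{"name": "drive_tool", "arguments": {"motion": "0 0 0 -0.001 -0.0005 0.0015 50;0 0 0 0 0 0 50;0 0 0 0 0 0.001 50;0 0 0 0 0 0 50"}}

```text
clock: 18.27
position: [0.5202, 0.0683, 0.0681]
ee_rot: [0.001, 0.993, 0.114, 0.001]
contact_force: [-0.1, 0.1, -0.0]
width: 0.0482
```

```bash
python3 - <<'E'
from h import *
go([.52,.0684,.068],1)
E
```

```text
t 18.275 pos [0.5202 0.0683 0.0681] w 0.0482 F [-0.1  0.1 -0. ] M [ 0.03  0.02 -0.07]
tool d [-0.0002 -0.0001  0.0001] per row [-0.0002 -0.0001  0.0001]
untilt deg(tool) [ 0.08 -0.16  0.  ] yaw x 13.14
```

At computed seating height. Releasing gradually.

Emit:
{"name": "drive_tool", "arguments": {"motion": "0 0 0 0 0 0.0005 50;0 0 0 0 0 0 60;0 0 0 0 0 0 70;0 0 0 0 0 0 85;0 0 0 0 0 0 90;0 0 0 0 0 0 90"}}

```text
clock: 19.02
position: [0.5202, 0.0683, 0.0676]
ee_rot: [0.001, 0.993, 0.114, 0.001]
contact_force: [0.0, 0.0, 0.4]
width: 0.0769
```

Emit:
{"name": "drive_tool", "arguments": {"motion": "0 0 0 0 0 -0.015 100;0 0 0 0 0 -0.03 100;0 0 0 0 0 -0.04 100;0 0 0 0 0 -0.04 100;0 0 0 0 0 0 100"}}

```text
clock: 19.65
position: [0.5204, 0.0685, 0.2003]
ee_rot: [0.001, 0.993, 0.114, 0.003]
contact_force: [0.1, 0.3, 0.0]
width: 0.0856
```

```bash
python3 - <<'E'
from h import *
go([.52,-.1,.2],4)
snap('side','s15');crop('s15',180,120,260,200,6,'v15')
E
```

```text
t 19.65 pos [0.5204 0.0685 0.2003] w 0.0856 F [0.1 0.3 0. ] M [-0.07  0.01  0.02]
tool d [-0.0387  0.1639  0.0004] per row [-0.0097  0.041   0.0001]
untilt deg(tool) [ 0.12 -0.32 -0.  ] yaw x 13.14
```

View pics/v15.png

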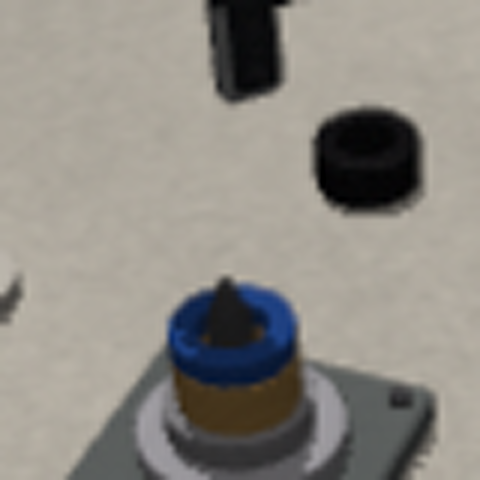

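The washer lies flat on the spacer, centred about (219,176). I'll move the arm aside for a check from the top view.

Emit:
{"name": "drive_tool", "arguments": {"motion": "0 0 0 -0.01 0.04 0 100;0 0 0 -0.01 0.045 0 100;0 0 0 -0.01 0.045 0 100;0 0 0 -0.01 0.04 0 100;0 0 0 0 0 0 100;0 0 0 0 0 0 100"}}

```text
clock: 20.45
position: [0.5147, -0.109, 0.1933]
ee_rot: [-0.002, 0.993, 0.115, -0.004]
contact_force: [0.2, -0.6, -0.2]
width: 0.0855
```

```bash
python3 - <<'E'
from h import *
go([.52,-.1,.2],4)
snap('side','s16');snap('top','t16')
for n,f,c in(('side','s16',(219,176)),('top','t16',(214,233))):
    P=ringfit(n,f,105,125,c,25,0,0); T=P[P[:,2]>.077]
    (cx,cy),r=cv2.minEnclosingCircle(T[:,:2].astype(np.float32)); print('top face',cx,cy,r)
    A=np.c_[T[:,:2]-T[:,:2].mean(0),np.ones(len(T))]; k=np.linalg.lstsq(A,T[:,2],rcond=None)[0]; print('tilt deg',np.degrees(np.hypot(*k[:2])),'z',k[2])
    if n=='side': B=ringfit(n,f,10,25,(219,183),25,0,0)
# nut moved?
for a,b in (('side0','s16'),('top0','t16')):
    i0,i1=[cv2.imread(f'pics/{x}.png').astype(int) for x in(a,b)]
    u,v=(317,194) if 'side' in a else (247,136)
    print('nut diff',abs(i0-i1)[v-12:v+12,u-12:u+12].mean())
a=np.hstack([cv2.resize(cv2.imread(f'pics/{n}.png')[v-40:v+40,u-40:u+40],(400,400),interpolation=cv2.INTER_CUBIC) for n,u,v in(('s16',220,180),('t16',215,235))]);cv2.imwrite('pics/v16.png',a)
E
```

```text
t 20.45 pos [ 0.5147 -0.109   0.1933] w 0.0855 F [ 0.2 -0.6 -0.2] M [ 0.01 -0.03  0.03]
tool d [ 0.0072 -0.0075 -0.0068] per row [ 0.0018 -0.0019 -0.0017]
untilt deg(tool) [-0.3   0.42 -0.  ] yaw x 13.26
side 208 z pct [0.0727 0.0766 0.0808 0.0824 0.2071]
top face 0.5217666625976562 -0.030230890959501266 0.12219703197479248
tilt deg 44.23456726630385 z 0.08744530398029013
side 145 z pct [0.0484 0.0524 0.059  0.065  0.0693]
top 345 z pct [0.079  0.0812 0.0823 0.0832 0.0846]
top face 0.5206136703491211 0.06818780303001404 0.024508047848939896
tilt deg 0.2641256569821962 z 0.08223023580732232
nut diff 13.881944444444445
nut diff 20.23784722222222
```

View pics/v16.png

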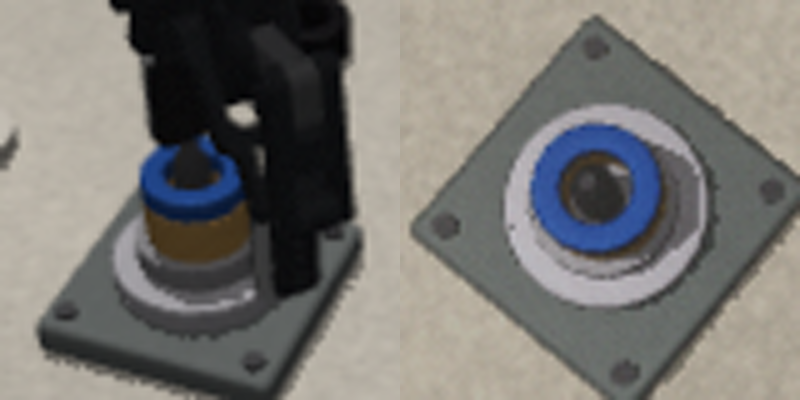

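View pics/t16.png

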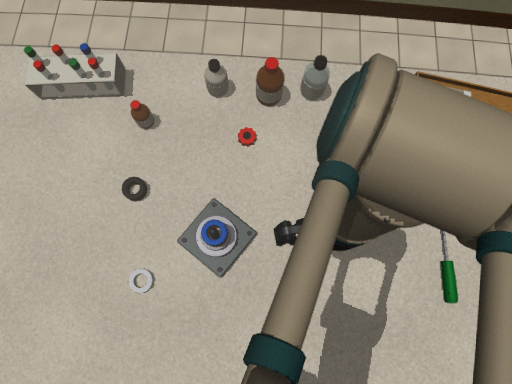

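```bash
python3 - <<'E'
from h import *
for f in('top0','t16','side0','s16'):
    im=cv2.imread(f'pics/{f}.png').astype(int); u,v=(317,194) if f[0]=='s' else (247,136)
    M=np.zeros(im.shape[:2],bool); M[v-15:v+15,u-15:u+15]=True
    M&=(im[...,2]>90)&(im[...,2]>1.8*im[...,1]); y,x=np.nonzero(M); print(f,len(x),x.mean().round(2) if len(x) else 0,y.mean().round(2) if len(x) else 0)
sign_off()
E
```

```text
top0 189 246.56 135.6
t16 197 246.49 135.69
side0 118 317.14 192.03
s16 127 317.13 192.21
the job is handed in; nothing more can be done
```

The spacer and then the washer are on the spindle. I let go of both, moved the arm clear and handed the job in at about 20.5 s.

- **Spacer:** it went on first. In the side view it sits flat and concentric on the bearing.
- **Washer:** it lies flat on the spacer. The top camera puts its upper face at z = 0.082 m, the height expected with everything seated. It is tilted about 0.3° and centred at (0.5206, 0.0682), under 1 mm from the spindle axis at about (0.520, 0.068).
- **Nut:** it has not moved. Its centre is within 0.2 px of where it started in both views.
- **Forces:** the highest reading I saw at the wrist was about 4 N.

Two of the last checks failed:
- **Side-view fit of the washer:** it gave a meaningless result (44° tilt), because a stray reading at about 0.2 m, probably the gripper in front of it, got into the data. I relied on the top-view fit and the pictures instead.
- **Pixel difference at the nut:** it came out high (14 to 20), so I settled the question with the centre comparison above.

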